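# Restock the sample carousel and hold its jar at the front

## Task

Take the red-capped sample jar out of the wooden crate and set it down (do not drop it) in the empty cup of the counter carousel, then turn the carousel until that jar stands squarely behind the price card at the front, so its label can be photographed. Turn it gently, with every jar staying upright in its cup, and leave the other jars in the crate and everything else on the counter where they are. Finish while gripping the carousel's carrying handle, holding the turntable still: do not let go at the end.

Things in the scene. Friction and masses are not known exactly. Their poses are not given: they have to be found in the camera images.
- jar_red: the marked jar: loose white jar with red cap and red band, 94 mm tall, belly 52 mm, foot 45 mm across, cap 30 mm across and 28 mm tall (66 to 94 mm above the underside), narrow shoulder from 56 mm up; about 120 to 230 g. Origin at the centre of its underside, z up. Starts upright in one of the crate's four holes (84 mm apart), on the crate's floor
- crate: fixed open wooden stock crate, 190 x 190 mm, walls 50 mm high; a holed board 30 to 38 mm above the counter with four 58 mm holes at x = +-42, y = +-42 mm of the crate; its floor, on which the jars stand, is 8 mm above the counter. Origin on the counter under its centre, axes along its sides
- jar_white: loose brown stoneware jar with a white cap, same size as the red-capped one, in another hole of the crate: leave alone
- jar_grey: loose blue jar with a grey cap, same size, in another hole of the crate: leave alone
- foot: fixed foot of the carousel on the counter: black disc of 200 mm and bearing; a small yellow price card in a black holder (100 mm wide, leaning back, top 38 mm above the counter) stands at its front, 135 to 165 mm from the axis. Origin on the counter on the turning axis; its own +x points from the axis to the price card (the front), z up
- front (a point): point over the foot, 95 mm from the turning axis towards the price card, at the turntable's top (42 mm above the counter): the middle of the empty cup must come here
- carousel: turntable: wooden tray of 256 mm diameter, top 42 mm above the counter, five ring cups (55 mm inside, 14 mm high) on a 95 mm radius, 72 degrees apart. Turns both ways without stops about the vertical through the foot's origin, on a light bearing (0.012 N m friction: coasts a little). Origin on the axis at the tray's underside, 30 mm above the counter; +x points to the empty cup
- cup (a point): middle of the floor of the empty cup (at the tray's top, 42 mm above the counter; cup 55 mm inside, rim 14 mm higher), turns with the carousel
- handle: D-shaped carrying handle on the carousel's centre post, turns with it; upper bar 10 mm thick (along the carousel's x), 80 mm long (along its y), 14 mm high, over an opening 27 mm high and 60 mm wide. Origin at the bar's middle, on the turning axis, 190 mm above the counter (bar top 197 mm; tops of the standing jars 136 mm); axes parallel to the carousel's
- jar_blue: loose white jar with a blue cap, same size, in the carousel's cup 72 degrees anticlockwise (seen from above) of the empty one; origin at its underside
- jar_green: the same with a green cap, in the cup at 144 degrees
- jar_black: the same with a black cap, in the cup at 216 degrees
- jar_brown: the same in brown with a dark brown cap, in the cup at 288 degrees
- tape: loose roll of packing tape, 96 mm across, 48 mm high: leave alone
- gift_box: loose red and gold gift box, 90 x 90 x 100 mm: leave alone
- calculator: loose desk calculator, 150 x 105 x 18 mm: leave alone
- marker: loose marker pen, 130 mm long, 17 mm thick, lying on the counter: leave alone

How it is judged (in metres and radians):
At the end, for the whole second after the job is handed in: red-capped jar upright (7 deg) on the empty cup's floor, within 9 mm of its middle, untouched; that cup's middle within 12 mm of the front point; turntable still; fingers around the handle's bar and gripping it (over 2 N); other carousel jars in their cups, all else within 30 mm of its start (horizontal distance between jar_red and cup below 0.009 m and z of jar_red in the frame of cup below 0.004 m and angle between each of jar_red, jar_blue, jar_green, jar_black, jar_brown's own z axis and vertical below 0.12 rad and horizontal distance between cup and front below 0.012 m and contact force between the fingers and handle above 2 N and distance between the grasp point and handle below 0.045 m and z of the grasp point in the frame of handle below 0.022 m and contact force between the arm and jar_red below 0.3 N and angular speed of carousel below 0.08 rad/s and linear speed of jar_red below 0.03 m/s and z of each of jar_blue, jar_green, jar_black, jar_brown in the frame of carousel below 0.018 m and distance of each of jar_white, jar_grey, tape, gift_box, calculator, marker from where it was at the start of the episode below 0.03 m); the arm keeps its last pose, push and grip.
It fails at once if the red-capped jar is dropped, flung or tipped over ((contact force between the fingers and jar_red below 0.05 N and linear speed of jar_red above 0.5 m/s) or angle between jar_red's own z axis and vertical above 0.8 rad).
It fails at once if the carousel is spun roughly (its jars faster than 0.4 m/s, about 4 rad/s) (linear speed of any of jar_blue, jar_green, jar_black, jar_brown above 0.4 m/s).
It fails at once if another jar of the carousel is tipped (more than 20 degrees) or lifted out of its cup (angle between any of jar_blue, jar_green, jar_black, jar_brown's own z axis and vertical above 0.35 rad or z of any of jar_blue, jar_green, jar_black, jar_brown in the frame of carousel above 0.027 m).
It fails at once if another jar in the crate, or the tape, gift box, calculator or marker is moved by more than 30 mm, or a jar in the crate tipped (distance of any of jar_white, jar_grey, tape, gift_box, calculator, marker from where it was at the start of the episode above 0.03 m or angle between any of jar_white, jar_grey's own z axis and vertical above 0.35 rad).
It also fails if it takes over 67 s, if anything falls off the work surface, if the arm or the gripper's body presses on something with over 40 N, if the wrist force passes 120 N, or if a joint passes its speed limit or range.

## Robot

A 6-joint arm with a two-finger parallel gripper is mounted at the origin on the work surface. World frame = base frame: x ahead of the robot, y to its left, z up, the work surface at z = 0. Lengths are in m, angles in degrees, forces in N, time in s.
With the tool pointing down it reaches from about 0.4 to 0.825 m from the base axis. Payload 7 kg.
Tool frame: the origin (TCP) lies at the very end of the fingers, on their centre line; the grasp point (between the pads) lies 19 mm behind it (ctrl.grip_point_offset is the distance from the TCP to the grasp point, in m); x points along the fingers, z is the direction in which the jaws open and shut, and the axes are right-handed (so a half turn about x gives the same grasp; the last joint's range is limited). The gripper opens to 88 mm and grips with 3 to 60 N. Pads are 19 mm wide; open, the fingers measure 130 mm over their backs; the gripper's body (78 mm by 193 mm) begins 47 mm behind the grasp point.
Start: joints at [-51.56, 20.546, 0.682, 0, -70.136, -16.507], TCP at [0.252, -0.626, 0.227] pointing down, gripper open.
Joint ranges: [-176.03, 176.03], [-82.01, 121.73], [-58.28, 71.71], [-173.87, 95.51], [-174.79, -0.11], [-173.66, 173.66]. Speed limits (degrees/s): [136.94, 136.94, 172.46, 180, 180, 180].

## Interface

Orientations are given as [roll, pitch, yaw] about the fixed x, y, z axes, in that order (R = Rz(yaw) Ry(pitch) Rx(roll)).
In Python, from plant import get_obs, snapshot, calibration, close_job, ctrl gives the robot as it stands.
- The arm moves only by the tool move_arm, never from a script. Its argument "commands" is a list that holds one entry, the list of rows, each a list of 4 numbers: the shift along the tool's x, y, z in cm, then the turn about the tool's x in rad. In form: [[[dx, dy, dz, spin], ...]]. A call has 1 to 8 rows; each row shifts and turns the commanded pose from where the row before left it, along the tool's axes as they then stand; what a row does not reach is not made up. A row lasts 1/10 s, in which the tool goes at most 50 mm and 8.59 degrees, less where a joint would pass 70% of its speed; a pose out of reach is approached as far as the arm can. A call with a gripper value outside its range is refused whole. "jaw" is the finger opening in cm, from 0 to 8.76, set as the call begins (left out, the last holds). The fingers move at their own pace and stop on an object; the grip force is fixed at half the most. Time passes only in rows, so rows that do not move let the fingers close. It gives the time, the measured TCP pose, the force and the opening at its end, in the units of the state.
- get_obs(): the state, without advancing time (a new reading comes with each control period).
- snapshot(name): name is "scene" or "top" or "wrist"; returns (picture, depth): 400x640x3 uint8, red, green, blue; 400x640 float32, m along the optical axis (not along the pixel's ray), 0 where there is no reading.
- calibration(name): a dict with "mtx" (3x3 intrinsics, pixels), "T" (4x4, takes a point from camera to world coordinates); the wrist camera has in their place "tool_from_camera" (4x4, takes a point from camera to tool coordinates, whose origin is the TCP and whose axes are the tool frame's). Camera axes: x right, y up, looking along -z (the intrinsics and any distortion apply to the point x, -y, -z); pixel columns grow to the right and rows downward; lengths in m; the calibration is good to about 2 mm. A picture is of the moment at which its call begins: read the wrist's pose just before it. calibration takes no time and is no camera call.
- close_job(): hands the job in, once; it reports no verdict.
The state is a dict: "clock": time; "joint_pos": joint angles; "qvel": joint speeds; "tau": joint torques, N m; "tool_pos": TCP position; "orientation": TCP orientation; "force": force on the tool from outside, world axes, zero at the start; "moment": the same for the moment, N m; "opening": finger opening in m.
Only numpy, scipy, OpenCV 4.12 (cv2) and the standard library are available. Lean on these libraries where they do the work, as an engineer would, in place of code of your own. Each camera call takes 0.05 s, during which the arm holds its last target. There are 200 camera calls.

## Working session

There is one attempt and no reset: what is moved stays moved. The work goes in short steps, Python scripts to look and compute and a tool call to move; the robot and the scene stay as the last step left them, time stands still between calls to the robot, and variables do not carry over. Pictures are saved under pics/ and viewed, about 8 in all and at most 12, crops included, and the job is handed in when it is done.

Besides the shell and the picture viewer there is one more tool, called after "Emit:" by a JSON object that holds its "name" and its "arguments". move_arm: Moves the arm, as the interface text tells. Its arguments: {"type":"object","properties":{"commands":{"type":"array"},"jaw":{"type":"number"}},"required":["commands"]}

```bash
mkdir -p pics; ls; cat > h.py <<'E'
import numpy as np,cv2
from scipy.spatial.transform import Rotation as R
from plant import get_obs,snapshot,calibration,close_job,ctrl
def TW(o=None):
    o=o or get_obs(); T=np.eye(4)
    T[:3,:3]=R.from_euler('xyz',o['orientation'],degrees=True).as_matrix(); T[:3,3]=o['tool_pos']; return T
def cloud(name):
    o=get_obs(); p,d=snapshot(name); c=calibration(name)
    T=c['T'] if 'T' in c else TW(o)@c['tool_from_camera']
    K=np.array(c['mtx']); v,u=np.mgrid[:400,:640]
    P=np.stack([(u-K[0,2])/K[0,0]*d,-(v-K[1,2])/K[1,1]*d,-d],-1)
    return p,d,P@np.array(T)[:3,:3].T+np.array(T)[:3,3]
def save(n,p): cv2.imwrite('pics/'+n,p[:,:,::-1])
E
python3 - <<'E'
from h import *
print(get_obs()); print(calibration('top'));print(calibration('wrist'))
for n in('top','scene'):
    p,d,W=cloud(n); save(n+'0.png',p); np.savez(n+'0.npz',p=p,d=d,W=W)
E
```

```text
pics
{'clock': 0.0, 'joint_pos': array([-5.15620188e+01,  2.05922150e+01,  6.35467758e-01, -1.96465553e-02,
       -7.01350827e+01, -1.65063965e+01]), 'qvel': array([-0.00743334, -0.06919667,  0.03082505, -0.01084254,  0.0214711 ,
       -0.10451991]), 'tau': array([-4.03969289e-04, -5.82724893e+01,  2.93044960e+01,  6.99740231e+00,
        6.80366720e-03, -1.69117775e-04]), 'tool_pos': array([ 0.25190927, -0.62572704,  0.22562823]), 'orientation': array([  5.13612861,  89.90633058, 117.06102254]), 'force': array([ 0.09644337, -0.5615433 ,  0.36338174]), 'moment': array([ 0.02898935, -0.01202582,  0.02913521]), 'opening': 0.08761327673010208}
{'mtx': array([[367.09182377,   0.        , 318.7969474 ],
       [  0.        , 367.09182377, 203.89902046],
       [  0.        ,   0.        ,   1.        ]]), 'T': array([[-0.01065937,  0.99855835, -0.05260801,  0.48104832],
       [-0.99983178, -0.00985809,  0.01546715,  0.04458807],
       [ 0.01492624,  0.05276403,  0.99849545,  1.10656403],
       [ 0.        ,  0.        ,  0.        ,  1.        ]])}
{'mtx': array([[334.34504127,   0.        , 327.47919712],
       [  0.        , 334.34504127, 193.18302358],
       [  0.        ,   0.        ,   1.        ]]), 'tool_from_camera': array([[-2.93450793e-04,  2.77552605e-01, -9.60710396e-01,
        -1.57798259e-01],
       [ 4.26183527e-04,  9.60710385e-01,  2.77552471e-01,
         7.55340656e-02],
       [ 9.99999866e-01, -3.27990953e-04, -4.00209572e-04,
         1.38342285e-04],
       [ 0.00000000e+00,  0.00000000e+00,  0.00000000e+00,
         1.00000000e+00]])}
```

View pics/top0.png

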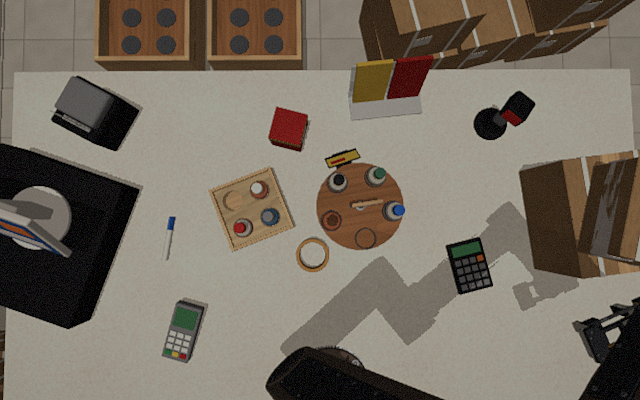

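View pics/scene0.png

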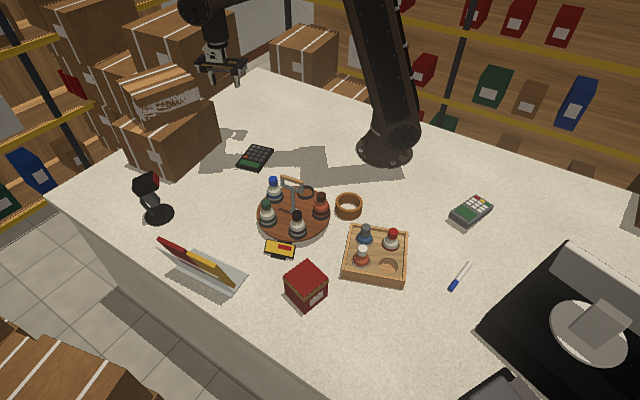

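The top view shows the red cap at (242,228) in the crate, the carousel axis near (361,206), the empty cup at (366,238) and the price card at (343,158). The scene view agrees with this. Next I'll measure these points.

```bash
python3 - <<'E'
from h import *
z=np.load('top0.npz'); p,W=z['p'],z['W']; h=cv2.cvtColor(p,cv2.COLOR_RGB2HSV)
c=calibration('top');K,T=c['mtx'],c['T']
def ray(u,v,zz):
    d=T[:3,:3]@np.array([(u-K[0,2])/K[0,0],-(v-K[1,2])/K[1,1],-1]); return T[:3,3]+d*(zz-T[2,3])/d[2]
# tops: points in a height band near given pixel
def top(n,u,v,zl,r=14,zh=9):
    m=np.zeros(p.shape[:2],bool); m[v-r:v+r,u-r:u+r]=1; m&=(W[...,2]>zl)&(W[...,2]<zh)
    q=W[m]; 
    if len(q)==0: print(n,'none');return
    print(n,len(q),q.mean(0).round(4),np.median(q[:,2]).round(4)); return q.mean(0)
print(W[300,220],W[206,290])
for n,u,v,zl in(('red',242,228,.093),('white',258,188,.093),('grey',270,215,.093),('blue',397,211,.127),('green',377,175,.127),('black',338,182,.127),('brown',330,220,.127)): top(n,u,v,zl)
q=top('handle',364,204,.185,25)
m=(W[...,2]>.184)&(W[...,2]<.21);m[:,:320]=0;m[:,410:]=0;m[:150]=0;m[250:]=0
q=W[m][:,:2];print(q.mean(0),np.linalg.eigh(np.cov(q.T)))
# tray disk
m=(W[...,2]>.036)&(W[...,2]<.048);m[:,:312]=0;m[:,410:]=0;m[:155]=0;m[255:]=0
q=W[m][:,:2];cc=cv2.convexHull(q.astype(np.float32));print('tray',cv2.minEnclosingCircle(cc))
m=(h[...,0]>22)&(h[...,0]<32)&(h[...,1]>150)&(h[...,2]>120);m[:,:310]=0;m[:,375:]=0;m[:140]=0;m[175:]=0
print('card',m.sum(),W[m].mean(0))
print('cup ring',ray(366,238,.056))
# gift, tape
for n,(a,b,c_,d) in dict(gift=(100,155,265,312),tape=(235,275,293,332)).items():
    s=W[a:b,c_:d];s=s[s[...,2]>.035];print(n,s.min(0),s.max(0))
E
```

```text
[0.25716313 0.32312119 0.00165526] [ 0.53396492  0.11445991 -0.00208625]
red 104 [0.4733 0.2424 0.1315] 0.1028
white 96 [0.579  0.1969 0.1235] 0.1026
grey 102 [0.5016 0.1616 0.1719] 0.1035
blue 105 [ 0.5151 -0.1757  0.1641] 0.1367
green 105 [ 0.613  -0.1297  0.1551] 0.1369
black 102 [ 0.5956 -0.0206  0.1651] 0.1368
brown 100 [ 0.4896 -0.0029  0.1661] 0.1371
handle 134 [ 0.5292 -0.0825  0.238 ] 0.1977
[ 0.53135823 -0.08818046] EighResult(eigenvalues=array([8.41483137e-06, 5.27374287e-04]), eigenvectors=array([[-0.98920144, -0.14656231],
       [-0.14656231,  0.98920144]]))
tray ((0.5290560722351074, -0.06286931782960892), 0.15427842736244202)
card 62 [ 0.67493202 -0.04384997  0.02749676]
cup ring [ 0.43748941 -0.10554287  0.056     ]
gift [0.48104832 0.04458807 0.03528978] [0.80763067 0.16885268 1.10656403]
tape [ 0.34457415 -0.00624736  0.0353327 ] [0.48104832 0.09523371 1.10656403]
```

```bash
python3 - <<'E'
from h import *
from scipy.optimize import least_squares
z=np.load('top0.npz'); p,W=z['p'],z['W'].copy(); W[z['d']<.1]=np.nan; h=cv2.cvtColor(p,cv2.COLOR_RGB2HSV)
J={}
for n,u,v,zl in(('red',242,228,.097),('white',258,188,.097),('grey',270,215,.097),('blue',397,211,.131),('green',377,175,.131),('black',338,182,.131),('brown',330,220,.131),('handle',361,204,.19)):
    r=14 if n!='handle' else 22
    q=W[v-r:v+r,u-r:u+r].reshape(-1,3); q=q[(q[:,2]>zl)&(q[:,2]<zl+.02)]; J[n]=q.mean(0); print(n,len(q),q.mean(0).round(4),(q.max(0)-q.min(0)).round(4))
    if n=='handle': print(np.linalg.eigh(np.cov(q[:,:2].T))[1])
def f(x): return np.concatenate([J[n][:2]-x[:2]-.095*np.array([np.cos(x[2]+a),np.sin(x[2]+a)]) for n,a in zip(('blue','green','black','brown'),np.radians([72,144,216,288]))])
s=least_squares(f,[.53,-.088,-3.0]);print('fit',s.x,np.degrees(s.x[2]),s.fun.round(4)); c=s.x
print('cup',c[:2]+.095*np.array([np.cos(c[2]),np.sin(c[2])]))
m=(h[...,0]>20)&(h[...,0]<34)&(h[...,1]>130)&(h[...,2]>100);m[:,:315]=0;m[:,370:]=0;m[:145]=0;m[172:]=0
q=W[m];q=q[~np.isnan(q[:,0])];d=np.nanmean(q,0)[:2]-c[:2];print('card',q.mean(0),np.hypot(*d),np.degrees(np.arctan2(d[1],d[0])),'long axis',np.linalg.eigh(np.cov(q[:,:2].T)))
m=(W[...,2]>.01)&(W[...,2]<.05);m[:,:318]=0;m[:,370:]=0;m[:140]=0;m[164:]=0
q=W[m];d=q.mean(0)[:2]-c[:2];print('card2',len(q),np.hypot(*d),np.degrees(np.arctan2(d[1],d[0])))
T=TW();print(T.round(3))
E
```

```text
red 99 [0.473  0.2486 0.1027] [0.0273 0.0292 0.0097]
white 91 [0.5812 0.2005 0.1028] [0.0278 0.0274 0.0078]
grey 93 [0.5029 0.1704 0.1033] [0.0274 0.0278 0.0108]
blue 99 [ 0.516  -0.1825  0.1366] [0.0266 0.0271 0.0102]
green 101 [ 0.6157 -0.1333  0.1368] [0.0273 0.0288 0.0099]
black 98 [ 0.5992 -0.0227  0.1367] [0.0288 0.0267 0.0087]
brown 97 [ 0.4898 -0.0044  0.137 ] [0.0265 0.0267 0.0075]
handle 127 [ 0.5315 -0.0887  0.1974] [0.0171 0.0776 0.0102]
[[-0.98965719 -0.14345262]
 [-0.14345262  0.98965719]]
fit [ 0.53169073 -0.08921298 -2.9949911 ] -171.60034973620992 [ 0.0002  0.0003 -0.0002 -0.0001 -0.0003  0.0001  0.0004 -0.0003]
cup [ 0.43770977 -0.10309029]
card [ 0.67524    -0.04603315  0.02782294] 0.14990293834423954 16.74136345820819 long axis EighResult(eigenvalues=array([7.63458998e-05, 7.76453743e-04]), eigenvectors=array([[-0.95435854, -0.2986633 ],
       [-0.2986633 ,  0.95435854]]))
card2 364 0.15028369780452552 15.91149902283426
[[-0.001 -0.928 -0.373  0.252]
 [ 0.001 -0.373  0.928 -0.626]
 [-1.     0.     0.001  0.226]
 [ 0.     0.     0.     1.   ]]
```

The jars fit a carousel with its axis at (0.5317, -0.0892) and the empty cup at -171.6°, with residuals below 0.4 mm. The card lies at about 17°. Next I'll go above the red jar.

```bash
cat >> h.py <<'E'
def to(x,y,z,zang):
    o=get_obs();T=TW(o);a=np.radians(zang)
    Z=np.array([np.cos(a),np.sin(a),0]);X=np.array([0,0,-1.]);Y=np.cross(Z,X);M=np.c_[X,Y,Z]
    d=M.T@(np.array([x,y,z])-T[:3,3])*100
    rv=R.from_matrix(T[:3,:3].T@M).as_rotvec()
    print('t',round(o['clock'],2),'pos',o['tool_pos'].round(4),'rotvec(rad,tool)',rv.round(4),'shift cm (after spin)',d.round(2),'j',o['joint_pos'].round(1),'F',o['force'].round(1),'op',round(o['opening'],4))
E
```

Emit:
{"name": "move_arm", "arguments": {"commands": [[[0,0,0,0.118],[0,0,0,0.118],[-0.3,-2.79,3.81,0],[-0.3,-2.79,3.81,0],[-0.3,-2.79,3.81,0],[-0.3,-2.79,3.81,0],[-0.3,-2.79,3.81,0],[-0.3,-2.79,3.81,0]]]}}

```text
clock: 0.9
tool_pos: [0.3846, -0.3737, 0.2445]
orientation: [35.8, 90.0, 134.2]
force: [0.8, 0.2, -0.5]
opening: 0.0875
```

Emit:
{"name": "move_arm", "arguments": {"commands": [[[-0.3,-2.79,3.81,0],[-0.3,-2.79,3.81,0],[0,-2.79,3.81,0],[0,0,4.8,0],[0,0,4.8,0],[0,0,4.8,0],[0,0,4.8,0],[0,0,0,0]]]}}

```text
clock: 1.7
tool_pos: [0.4216, -0.0557, 0.2508]
orientation: [-49.9, 89.9, 48.9]
force: [0.6, -1.2, 0.6]
opening: 0.0874
```

```bash
python3 -c "
from h import *
to(.473,.2486,.22,98.4)"
```

```text
t 1.7 pos [ 0.4216 -0.0557  0.2508] rotvec(rad,tool) [0.0068 0.0011 0.0013] shift cm (after spin) [ 3.08 -9.53 29.36] j [  19.2   -5.   -26.4   -0.   -68.5 -100.4] F [ 0.6 -1.2  0.6] op 0.0874
```

Emit:
{"name": "move_arm", "arguments": {"commands": [[[0.4,-1.36,4.2,0.006],[0.4,-1.36,4.2,0],[0.4,-1.36,4.2,0],[0.4,-1.36,4.2,0],[0.4,-1.36,4.2,0],[0.4,-1.36,4.2,0],[0.4,-1.36,4.2,0],[0,0,0,0]]], "jaw": 5}}

```text
clock: 2.5
tool_pos: [0.4757, 0.2478, 0.221]
orientation: [130.7, 89.9, -131.1]
force: [-0.1, -1.0, 0.1]
opening: 0.0502
```

```bash
python3 -c "
from h import *
to(.473,.2486,.071,98.4)
p,d,W=cloud('wrist');save('w1.png',p);W[d<.02]=np.nan
h=cv2.cvtColor(p,cv2.COLOR_RGB2HSV)
m=((h[...,0]<8)|(h[...,0]>172))&(h[...,1]>120)&(W[...,2]>.097)&(W[...,2]<.11)
q=W[m];q=q[np.hypot(q[:,0]-.473,q[:,1]-.2486)<.04];print(len(q),q.mean(0),np.median(q,0),q.min(0),q.max(0))
"
```

```text
t 2.5 pos [0.4757 0.2478 0.221 ] rotvec(rad,tool) [-0.0032 -0.001  -0.0012] shift cm (after spin) [15.    0.26  0.12] j [  48.5    7.8  -17.2    0.   -65.1 -130.3] F [-0.1 -1.   0.1] op 0.0502
881 [0.47117162 0.24652901 0.10155371] [0.47117788 0.24654603 0.10160033] [0.45767526 0.23195838 0.09745049] [0.48601909 0.26088882 0.10372815]
```

View pics/w1.png

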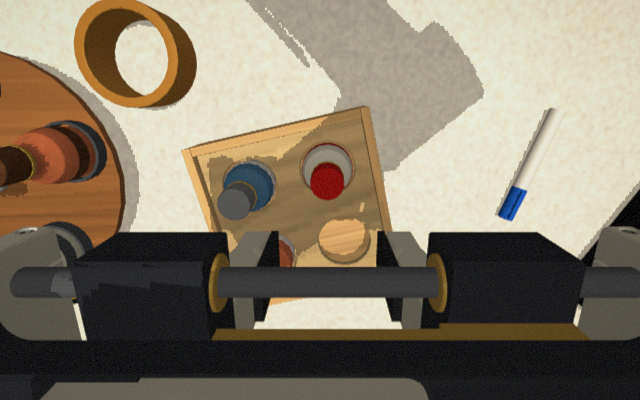

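The wrist view shows the red cap at (327,182), at world (0.471, 0.2465). That agrees with the top view within 2 mm, so I'll descend and grip.

Emit:
{"name": "move_arm", "arguments": {"commands": [[[1,0.37,0.02,0],[3,0,0,0],[3,0,0,0],[3,0,0,0],[2,0,0,0],[2,0,0,0],[1,0,0,0],[0,0,0,0]]]}}

```text
clock: 3.35
tool_pos: [0.4705, 0.2422, 0.0714]
orientation: [125.6, 89.9, -136.4]
force: [0.2, -0.1, 0.3]
opening: 0.0501
```

Emit:
{"name": "move_arm", "arguments": {"commands": [[[0,0,0,0],[0,0,0,0],[0,0,0,0],[0,0,0,0],[0,0,0,0],[0,0,0,0]]], "jaw": 1}}

```text
clock: 3.95
tool_pos: [0.4719, 0.2445, 0.0734]
orientation: [-60.2, 89.9, 37.9]
force: [-1.0, 0.5, 6.4]
opening: 0.0291
```

Emit:
{"name": "move_arm", "arguments": {"commands": [[[-0.5,0,0,0],[-1,0,0,0],[-2,0,0,0],[-3,0,0,0],[-3,0,0,0],[-3,0,0,0],[-3,0,0,0],[0,0,0,0]]]}}

```text
clock: 4.75
tool_pos: [0.4729, 0.245, 0.2325]
orientation: [-59.6, 89.6, 38.5]
force: [0.7, -0.6, -2.3]
opening: 0.0292
```

```bash
python3 -c "
from h import *
to(.4377,-.1031,.23,98.4)
p,d,W=cloud('scene');save('s1.png',cv2.resize(p[130:330,200:520],None,fx=2,fy=2))
"
```

```text
t 4.75 pos [0.4729 0.245  0.2325] rotvec(rad,tool) [-0.0053  0.0036  0.0062] shift cm (after spin) [  0.25   8.57 -33.92] j [ 4.860e+01  6.600e+00 -1.710e+01  1.000e-01 -6.590e+01 -1.305e+02] F [ 0.7 -0.6 -2.3] op 0.0292
```

View pics/s1.png

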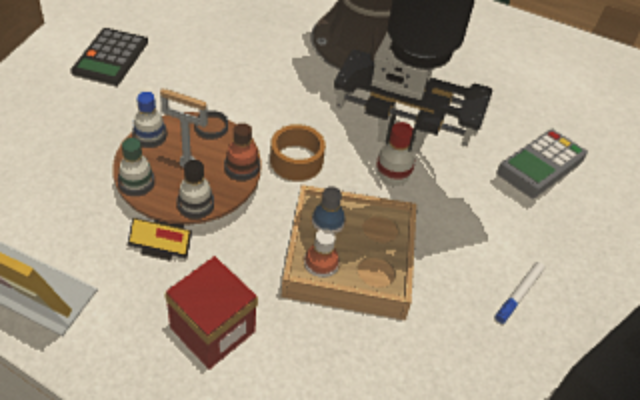

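The jar is held by its cap, with the jaws 29 mm open, and hangs upright. I'll carry it over the cup.

Emit:
{"name": "move_arm", "arguments": {"commands": [[[0,0.3,-1.3,-0.005],[0,0.71,-2.83,0],[0,0.71,-2.83,0],[0,0.71,-2.83,0],[0,0.71,-2.83,0],[0,0.71,-2.83,0],[0,0.71,-2.83,0],[0,0.71,-2.83,0]]]}}

```text
clock: 5.6
tool_pos: [0.4482, 0.0254, 0.2264]
orientation: [100.9, 89.8, -160.8]
force: [1.0, -0.4, -0.9]
opening: 0.0295
```

Emit:
{"name": "move_arm", "arguments": {"commands": [[[0,0.71,-2.83,0],[0,0.71,-2.83,0],[0,0.71,-2.83,0],[0,0.71,-2.83,0],[0,0.4,-1.5,0],[0,0,0,0],[0,0,0,0]]]}}

```text
clock: 6.3
tool_pos: [0.4353, -0.1046, 0.2267]
orientation: [81.1, 89.9, 179.4]
force: [-0.6, 0.5, -2.2]
opening: 0.0291
```

```bash
python3 - <<'E'
from h import *
for i in range(3): to(.4377,-.1031,.1065,98.4)
o=get_obs()
p,d,W=cloud('wrist');save('w2.png',p)
T=np.linalg.inv(TW(o));L=W@T[:3,:3].T+T[:3,3]
np.savez('w2.npz',p=p,d=d,W=W,L=L)
# ring rim of cup at z .05-.062 near cup
m=(d>.02)&(np.hypot(W[...,0]-.4377,W[...,1]+.1031)<.038)&(abs(W[...,2]-.056)<.006)
q=W[m];print('rim',len(q),q.min(0),q.max(0),q.mean(0))
# held jar in tool coordinates: slices by x (beyond TCP)
m=(d>.02)&(np.hypot(L[...,1],L[...,2])<.035)&(L[...,0]>-.01)&(L[...,0]<.075)
q=L[m]
for a in np.arange(-.01,.075,.01):
    s=q[(q[:,0]>a)&(q[:,0]<a+.01)]
    if len(s)>5: print(round(a,3),len(s),s.min(0).round(4),s.max(0).round(4))
E
```

```text
t 6.3 pos [ 0.4353 -0.1046  0.2267] rotvec(rad,tool) [-0.0023  0.0003 -0.0018] shift cm (after spin) [12.02 -0.25  0.11] j [ 11.8  -1.4 -26.4  -0.  -65.2 -93.6] F [-0.6  0.5 -2.2] op 0.0291
t 6.3 pos [ 0.4353 -0.1046  0.2267] rotvec(rad,tool) [-0.0023  0.0003 -0.0018] shift cm (after spin) [12.02 -0.25  0.11] j [ 11.8  -1.4 -26.4  -0.  -65.2 -93.6] F [-0.6  0.5 -2.2] op 0.0291
t 6.3 pos [ 0.4353 -0.1046  0.2267] rotvec(rad,tool) [-0.0023  0.0003 -0.0018] shift cm (after spin) [12.02 -0.25  0.11] j [ 11.8  -1.4 -26.4  -0.  -65.2 -93.6] F [-0.6  0.5 -2.2] op 0.0291
rim 378 [ 0.4066602  -0.13582717  0.05004686] [ 0.45472905 -0.07572815  0.05753364] [ 0.42374209 -0.10895747  0.05522105]
-0.01 822 [-0.01    0.0011 -0.0304] [-0.0001  0.0148  0.0306]
0.0 321 [ 0.      0.0002 -0.0179] [0.01   0.0161 0.0177]
0.01 1734 [ 0.01   -0.0028 -0.0218] [0.02   0.0227 0.0238]
0.02 800 [ 0.02   -0.0018 -0.0243] [0.03   0.0251 0.0261]
0.03 460 [ 0.03   -0.0027 -0.0252] [0.04   0.0257 0.0265]
0.04 159 [ 0.04    0.0093 -0.0225] [0.0498 0.0256 0.0252]
0.05 67 [ 0.0501  0.0182 -0.0131] [0.0599 0.0247 0.0173]
0.06 10 [ 0.0603  0.0186 -0.0124] [0.0618 0.023  0.0126]
```

View pics/w2.png

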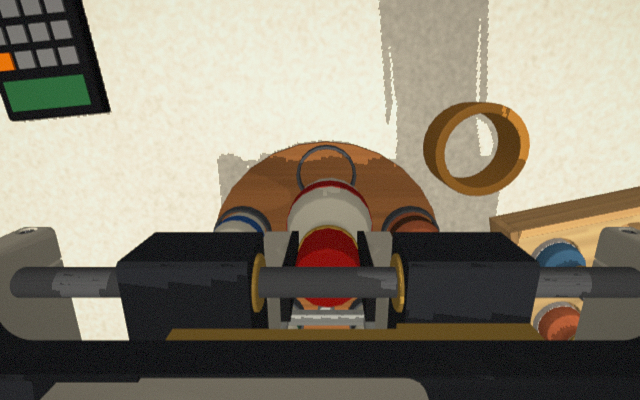

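```bash
python3 - <<'E'
from h import *
from scipy.optimize import least_squares
z=np.load('w2.npz');W,d=z['W'],z['d']
m=(d>.02)&(np.hypot(W[...,0]-.4377,W[...,1]+.1031)<.04)&(abs(W[...,2]-.056)<.0025)
q=W[m][:,:2]
f=lambda x:np.hypot(q[:,0]-x[0],q[:,1]-x[1])-x[2]
s=least_squares(f,[.4377,-.1031,.028],loss='soft_l1',f_scale=.001);print(len(q),s.x,f(s.x).std())
to(s.x[0],s.x[1],.1065,98.4)
E
```

```text
346 [ 0.43658821 -0.10587149  0.02866561] 0.000890762974597751
t 6.35 pos [ 0.4357 -0.1041  0.2269] rotvec(rad,tool) [-0.0013  0.0002 -0.0013] shift cm (after spin) [12.04 -0.06 -0.18] j [ 11.9  -1.4 -26.3  -0.  -65.2 -93.6] F [-0.6 -0.5 -1.5] op 0.0294
```

Emit:
{"name": "move_arm", "arguments": {"commands": [[[1,-0.1,-0.15,0],[2,0,0,0],[2,0,0,0],[2,0,0,0],[2,0,0,0],[1.5,0,0,0],[0.7,0,0,0],[0,0,0,0]]]}}

```text
clock: 7.15
tool_pos: [0.4368, -0.1052, 0.1144]
orientation: [89.9, 89.9, -171.7]
force: [-0.4, 0.1, -1.8]
opening: 0.0296
```

Emit:
{"name": "move_arm", "arguments": {"commands": [[[0.2,0,0,0],[0.2,0,0,0],[0,0,0,0],[0,0,0,0]]]}}

```text
clock: 7.55
tool_pos: [0.4377, -0.1055, 0.1119]
orientation: [-90.4, 90.0, 7.9]
force: [-0.2, 0.3, -2.2]
opening: 0.029
```

Emit:
{"name": "move_arm", "arguments": {"commands": [[[0.15,0,0,0],[0.15,0,0,0],[0,0,0,0],[0,0,0,0]]]}}

```text
clock: 7.95
tool_pos: [0.4375, -0.1055, 0.1085]
orientation: [102.9, 90.0, -158.8]
force: [0.3, -0.0, -1.8]
opening: 0.0297
```

Emit:
{"name": "move_arm", "arguments": {"commands": [[[0.1,0,0,0],[0,0,0,0],[0,0,0,0]]]}}

```text
clock: 8.25
tool_pos: [0.4375, -0.1055, 0.1075]
orientation: [90.7, 90.0, -171.0]
force: [-0.2, 0.5, -1.1]
opening: 0.0298
```

Emit:
{"name": "move_arm", "arguments": {"commands": [[[0.1,0,0,0],[0,0,0,0],[0,0,0,0]]]}}

```text
clock: 8.55
tool_pos: [0.438, -0.1057, 0.1073]
orientation: [-127.5, 89.9, -29.1]
force: [-2.0, -0.8, 5.4]
opening: 0.0296
```

Emit:
{"name": "move_arm", "arguments": {"commands": [[[0.1,0,0,0],[0,0,0,0],[0,0,0,0]]]}}

```text
clock: 8.85
tool_pos: [0.4384, -0.1058, 0.1072]
orientation: [-127.0, 89.9, -28.5]
force: [-5.1, 0.0, 14.1]
opening: 0.0296
```

Contact came at the expected height, which is the cup floor and not the rim 14 mm higher. I'll ease off 1 mm and release.

Emit:
{"name": "move_arm", "arguments": {"commands": [[[-0.1,0,0,0],[0,0,0,0],[0,0,0,0]]]}}

```text
clock: 9.15
tool_pos: [0.4381, -0.1056, 0.1072]
orientation: [-118.3, 89.9, -19.9]
force: [-1.2, 0.9, 6.6]
opening: 0.0296
```

Emit:
{"name": "move_arm", "arguments": {"commands": [[[0,0,0,0],[0,0,0,0],[0,0,0,0],[0,0,0,0]]], "jaw": 5}}

```text
clock: 9.55
tool_pos: [0.4375, -0.1054, 0.1064]
orientation: [79.1, 90.0, 177.4]
force: [-0.3, -0.8, -0.1]
opening: 0.0491
```

Emit:
{"name": "move_arm", "arguments": {"commands": [[[-0.5,0,0,0],[-1,0,0,0],[-2,0,0,0],[-3,0,0,0],[-3,0,0,0],[-3,0,0,0],[-2,0,0,0],[0,0,0,0]]]}}

```text
clock: 10.35
tool_pos: [0.4392, -0.1056, 0.2556]
orientation: [-96.2, 89.6, 2.2]
force: [0.7, 0.5, -0.9]
opening: 0.0501
```

```bash
python3 - <<'E'
from h import *
from scipy.optimize import least_squares
to(.5317,-.0892,.26,188.4)
p,d,W=cloud('top');save('t2.png',cv2.resize(p[130:270,190:430],None,fx=3,fy=3)); W[d<.1]=np.nan
h=cv2.cvtColor(p,cv2.COLOR_RGB2HSV)
p2,d2,W2=cloud('wrist');W2[d2<.02]=np.nan;h2=cv2.cvtColor(p2,cv2.COLOR_RGB2HSV);save('w3.png',p2)
for WW,hh in((W,h),(W2,h2)):
    m=((hh[...,0]<8)|(hh[...,0]>172))&(hh[...,1]>130)&(abs(WW[...,2]-.136)<.006)&(np.hypot(WW[...,0]-.4377,WW[...,1]+.104)<.04)
    q=WW[m];print('red cap',len(q),q.mean(0) if len(q) else '')
E
```

```text
t 10.35 pos [ 0.4392 -0.1056  0.2556] rotvec(rad,tool) [-1.5712 -0.0056  0.0045] shift cm (after spin) [-0.44 -0.27 -9.39] j [ 11.7  -2.5 -23.6   0.1 -68.6 -93.3] F [ 0.7  0.5 -0.9] op 0.0501
red cap 0 
red cap 897 [ 0.43678336 -0.10506888  0.13551625]
```

View pics/w3.png

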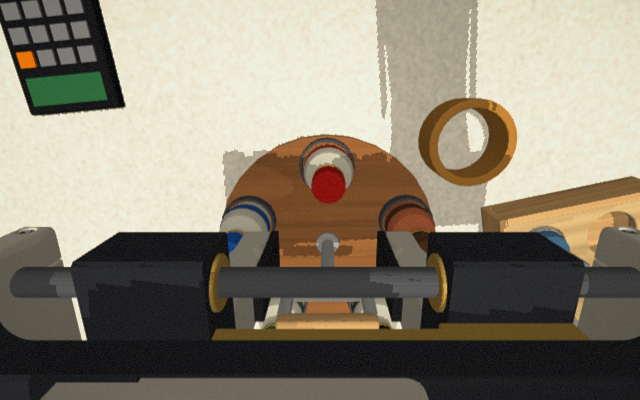

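The red jar stands in the cup, with its cap top at 0.1355 m and centre at (0.4368, -0.1051). Next is the handle.

Emit:
{"name": "move_arm", "arguments": {"commands": [[[-0.4,0,0,-0.131],[0,0,0,-0.131],[0,0,0,-0.131],[0,0,0,-0.131],[0,0,0,-0.131],[0,0,0,-0.131],[0,0,0,-0.131],[0,0,0,-0.131]]]}}

```text
clock: 11.25
tool_pos: [0.4369, -0.1055, 0.2547]
orientation: [24.7, 89.9, -176.6]
force: [0.3, -1.0, -0.3]
opening: 0.0498
```

Emit:
{"name": "move_arm", "arguments": {"commands": [[[0,0,0,-0.131],[0,0,0,-0.131],[0,0,0,-0.131],[0,0,0,-0.13],[0,-0.14,-4.7,0],[0,-0.14,-4.7,0],[0,0,0,0],[0,0,0,0]]]}}

```text
clock: 12.05
tool_pos: [0.53, -0.0889, 0.2535]
orientation: [-2.0, 89.8, -173.6]
force: [-1.0, -0.2, 0.8]
opening: 0.0501
```

```bash
python3 - <<'E'
from h import *
to(.5317,-.0892,.171,188.4)
o=get_obs()
p2,d2,W=cloud('wrist');W[d2<.02]=np.nan;save('w4.png',p2)
m=(abs(W[...,2]-.197)<.006)&(np.hypot(W[...,0]-.5317,W[...,1]+.0892)<.06)
q=W[m];print(len(q),q.mean(0) if len(q) else '',q.min(0),q.max(0),np.linalg.eigh(np.cov(q[:,:2].T))[1])
T=np.linalg.inv(TW(o));L=q@T[:3,:3].T+T[:3,3];print('tool',L.mean(0),L.min(0),L.max(0))
E
```

```text
t 12.05 pos [ 0.53   -0.0889  0.2535] rotvec(rad,tool) [-0.0007  0.0041  0.0001] shift cm (after spin) [ 8.25  0.06 -0.16] j [ 11.4   6.7 -14.1  -0.  -69.4  -3. ] F [-1.  -0.2  0.8] op 0.0501
1638 [ 0.53096992 -0.09480436  0.19612388] [ 0.52030063 -0.13180016  0.19180422] [ 0.54111425 -0.05333395  0.19861123] [[-0.98853328 -0.15100315]
 [-0.15100315  0.98853328]]
tool [ 0.05740905  0.00600421 -0.00034326] [ 0.054931   -0.03568004 -0.00565272] [0.06171268 0.04325335 0.00458717]
```

Emit:
{"name": "move_arm", "arguments": {"commands": [[[1,0.1,-0.1,0],[1.5,0,0,0],[1.5,0,0,0],[1.5,0,0,0],[1.5,0,0,0],[1.2,0,0,0],[0,0,0,0],[0,0,0,0]]]}}

```text
clock: 12.9
tool_pos: [0.5311, -0.09, 0.1738]
orientation: [120.3, 90.0, -51.4]
force: [0.4, 0.6, -0.0]
opening: 0.0503
```

Emit:
{"name": "move_arm", "arguments": {"commands": [[[0,0,0,0],[0,0,0,0],[0,0,0,0],[0,0,0,0],[0,0,0,0],[0,0,0,0],[0,0,0,0]]], "jaw": 0}}

```text
clock: 13.6
tool_pos: [0.531, -0.0899, 0.1736]
orientation: [1.5, 90.0, -170.2]
force: [-1.5, 0.2, 2.8]
opening: 0.0099
```

```bash
python3 -c "
from h import *
to(.5317,-.0892,.171,188.4)"
```

```text
t 13.6 pos [ 0.531  -0.0899  0.1736] rotvec(rad,tool) [-0.0007  0.0005 -0.    ] shift cm (after spin) [ 0.26 -0.06 -0.08] j [ 11.3  10.2 -20.9  -0.  -59.   -2.9] F [-1.5  0.2  2.8] op 0.0099
```

Emit:
{"name": "move_arm", "arguments": {"commands": [[[0,0,0,0.02],[0,0,0,0.04],[0,0,0,0.06],[0,0,0,0.08],[0,0,0,0.08],[0,0,0,0.08],[0,0,0,0.08],[0,0,0,0.08]]]}}

```text
clock: 14.4
tool_pos: [0.5323, -0.09, 0.1736]
orientation: [-167.2, 89.9, -8.8]
force: [2.9, -2.3, -2.6]
opening: 0.0096
```

Emit:
{"name": "move_arm", "arguments": {"commands": [[[0,0,0,0.08],[0,0,0,0.08],[0,0,0,0.08],[0,0,0,0.08],[0,0,0,0.08],[0,0,0,0.08],[0,0,0,0.08],[0,0,0,0.08]]]}}

```text
clock: 15.2
tool_pos: [0.5334, -0.0909, 0.1736]
orientation: [-147.1, 89.8, -25.5]
force: [8.5, -9.0, -7.4]
opening: 0.0097
```

Emit:
{"name": "move_arm", "arguments": {"commands": [[[0,0,0,0.08],[0,0,0,0.08],[0,0,0,0.08],[0,0,0,0.06],[0,0,0,0.05],[0,0,0,0.04],[0,0,0,0.02],[0,0,0,0]]]}}

```text
clock: 16.0
tool_pos: [0.5337, -0.0918, 0.1736]
orientation: [-135.1, 89.7, -36.8]
force: [11.8, -13.4, -9.2]
opening: 0.0097
```

```bash
python3 -c "
from h import *
to(.5317,-.0892,.171,98.4)"
```

```text
t 16.0 pos [ 0.5337 -0.0918  0.1736] rotvec(rad,tool) [-0.0014 -0.0033  0.0033] shift cm (after spin) [0.26 0.16 0.28] j [ 11.1  10.3 -20.8   0.2 -58.7 -92.9] F [ 11.8 -13.4  -9.2] op 0.0097
```

Turned 90°; the off-centre strain is about 20 N. I'll release, lift, and swing the jaws half a turn back for the regrip.

Emit:
{"name": "move_arm", "arguments": {"commands": [[[0,0,0,0],[0,0,0,0],[0,0,0,0],[0,0,0,0],[0,0,0,0],[-1,0,0,0],[-2,0,0,0],[-2.5,0,0,0]]], "jaw": 5}}

```text
clock: 16.8
tool_pos: [0.5308, -0.0899, 0.2292]
orientation: [90.4, 89.9, -171.2]
force: [1.3, 0.3, 0.4]
opening: 0.05
```

Emit:
{"name": "move_arm", "arguments": {"commands": [[[-2,0,0,-0.131],[-0.5,0,0,-0.131],[0,0,0,-0.131],[0,0,0,-0.131],[0,0,0,-0.131],[0,0,0,-0.131],[0,0,0,-0.131],[0,0,0,-0.131]]]}}

```text
clock: 17.6
tool_pos: [0.5314, -0.0898, 0.2545]
orientation: [-153.5, 90.0, 5.3]
force: [0.4, 0.3, 0.3]
opening: 0.05
```

Emit:
{"name": "move_arm", "arguments": {"commands": [[[0,0,0,-0.131],[0,0,0,-0.131],[0,0,0,-0.131],[0,0,0,-0.131],[0,0,0,-0.131],[0,0,0,-0.131],[0,0,0,-0.131],[0,0,0,-0.131]]]}}

```text
clock: 18.4
tool_pos: [0.5314, -0.0898, 0.2545]
orientation: [144.1, 90.0, 2.9]
force: [0.3, -0.6, -0.3]
opening: 0.0503
```

Emit:
{"name": "move_arm", "arguments": {"commands": [[[0,0,0,-0.131],[0,0,0,-0.131],[0,0,0,-0.131],[0,0,0,-0.131],[0,0,0,-0.131],[0,0,0,-0.131],[0,0,0,-0.131],[0,0,0,-0.131]]]}}

```text
clock: 19.2
tool_pos: [0.5314, -0.0898, 0.2545]
orientation: [82.2, 90.0, 1.0]
force: [-0.3, 0.0, -0.1]
opening: 0.0502
```

Emit:
{"name": "move_arm", "arguments": {"commands": [[[0,0,0,0],[0,0,0,0],[0,0,0,0]]]}}

```text
clock: 19.5
tool_pos: [0.5313, -0.0899, 0.2539]
orientation: [83.8, 90.0, 2.2]
force: [-0.6, -0.1, 0.2]
opening: 0.0501
```

```bash
python3 - <<'E'
from h import *
from scipy.optimize import least_squares
to(.5317,-.0892,.171,278.4)
o=get_obs()
p2,d2,W=cloud('wrist');W[d2<.02]=np.nan;save('w5.png',p2)
m=(abs(W[...,2]-.196)<.006)&(np.hypot(W[...,0]-.5317,W[...,1]+.0892)<.06)
q=W[m];e=np.linalg.eigh(np.cov(q[:,:2].T))[1];print(len(q),q.mean(0),'bar dir',np.degrees(np.arctan2(e[1,1],e[0,1])))
T=np.linalg.inv(TW(o));L=q@T[:3,:3].T+T[:3,3];print('tool',L.mean(0),L.min(0),L.max(0))
p,d,W=cloud('top');W[d<.1]=np.nan;save('t3.png',cv2.resize(p[130:270,190:430],None,fx=3,fy=3))
E
```

```text
t 19.5 pos [ 0.5313 -0.0899  0.2539] rotvec(rad,tool) [-0.0003  0.     -0.0004] shift cm (after spin) [ 8.29  0.05 -0.06] j [ 11.3   6.7 -14.1   0.  -69.2  87.1] F [-0.6 -0.1  0.2] op 0.0501
1600 [ 0.53351791 -0.09181427  0.19619512] bar dir -171.75098713454958
tool [0.05770656 0.00185377 0.00224021] [ 0.05529848 -0.04045893 -0.00252037] [0.06383952 0.03902652 0.00733194]
```

View pics/w5.png

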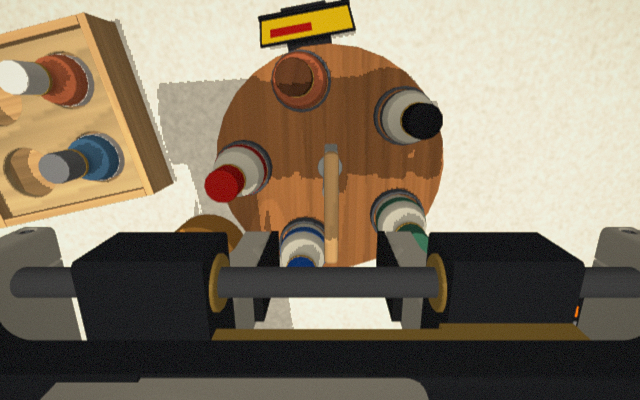

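The carousel now sits at 98.3°, the red jar is on the crate side and the price card is at the top of the picture. The arm and wrist data put the axis at (0.5335, -0.0918). I'll regrip there and turn the remaining 81.3°.

Emit:
{"name": "move_arm", "arguments": {"commands": [[[1,0.18,0.22,0],[1.5,0,0,0],[1.5,0,0,0],[1.5,0,0,0],[1.5,0,0,0],[1.2,0,0,0],[0,0,0,0],[0,0,0,0]]]}}

```text
clock: 20.4
tool_pos: [0.5335, -0.0919, 0.1715]
orientation: [-59.1, 90.0, -140.5]
force: [0.1, -0.2, 1.2]
opening: 0.0498
```

Emit:
{"name": "move_arm", "arguments": {"commands": [[[0,0,0,0],[0,0,0,0],[0,0,0,0],[0,0,0,0],[0,0,0,0],[0,0,0,0],[0,0,0,0]]], "jaw": 0}}

```text
clock: 21.1
tool_pos: [0.5334, -0.0919, 0.1717]
orientation: [7.6, 90.0, -73.9]
force: [-0.2, -1.4, 0.3]
opening: 0.0095
```

Emit:
{"name": "move_arm", "arguments": {"commands": [[[0,0,0,0.02],[0,0,0,0.04],[0,0,0,0.06],[0,0,0,0.08],[0,0,0,0.08],[0,0,0,0.08],[0,0,0,0.08],[0,0,0,0.08]]]}}

```text
clock: 21.9
tool_pos: [0.5333, -0.093, 0.1717]
orientation: [9.1, 89.9, -102.4]
force: [1.0, -8.2, 0.1]
opening: 0.0098
```

Emit:
{"name": "move_arm", "arguments": {"commands": [[[0,0,0,0.08],[0,0,0,0.08],[0,0,0,0.08],[0,0,0,0.08],[0,0,0,0.08],[0,0,0,0.08],[0,0,0,0.08],[0,0,0,0.08]]]}}

```text
clock: 22.7
tool_pos: [0.5324, -0.0939, 0.1717]
orientation: [23.4, 89.8, -124.8]
force: [-0.7, -11.6, 1.3]
opening: 0.0099
```

Emit:
{"name": "move_arm", "arguments": {"commands": [[[0,0,0,0.08],[0,0,0,0.07],[0,0,0,0.05],[0,0,0,0.03],[0,0,0,0.02],[0,0,0,0.01],[0,0,0,0],[0,0,0,0]]]}}

```text
clock: 23.5
tool_pos: [0.5319, -0.0941, 0.1717]
orientation: [30.4, 89.8, -132.5]
force: [-3.4, -11.7, 2.0]
opening: 0.0096
```

```bash
python3 - <<'E'
from h import *
to(.5335,-.0918,.174,197)
C=np.array([.5335,-.0918])
for n in('top','wrist'):
    p,d,W=cloud(n);save(n+'_end.png',p);W[d<.02]=np.nan;h=cv2.cvtColor(p,cv2.COLOR_RGB2HSV)
    c=C if n=='wrist' else np.array([.5317,-.0892])
    r=np.hypot(W[...,0]-c[0],W[...,1]-c[1])
    def rep(k,m):
        q=W[m]
        if len(q)>5: dd=q.mean(0)[:2]-c; print(n,k,len(q),q.mean(0).round(4),np.hypot(*dd).round(4),np.degrees(np.arctan2(dd[1],dd[0])).round(2))
    rep('red',((h[...,0]<8)|(h[...,0]>172))&(h[...,1]>130)&(abs(W[...,2]-.136)<.006)&(r>.06)&(r<.13))
    rep('caps all',(abs(W[...,2]-.136)<.006)&(r>.06)&(r<.13))
    rep('card',(h[...,0]>20)&(h[...,0]<34)&(h[...,1]>130)&(h[...,2]>100)&(r>.13)&(r<.19)&(W[...,0]>c[0]+.08)&(W[...,2]<.045)&(W[...,2]>.008))
E
```

```text
t 23.5 pos [ 0.5319 -0.0941  0.1717] rotvec(rad,tool) [ 0.0018  0.0038 -0.0022] shift cm (after spin) [-0.23 -0.17 -0.22] j [ 10.9  10.5 -20.8   0.2 -58.9   6.1] F [ -3.4 -11.7   2. ] op 0.0096
top caps all 119 [ 0.4479 -0.0769  0.1369] 0.0847 171.67
top card 195 [ 0.6753 -0.0466  0.0279] 0.1498 16.52
wrist red 1640 [ 0.6192 -0.0703  0.1353] 0.0884 14.06
wrist caps all 6178 [ 0.5563 -0.1423  0.1355] 0.0554 -65.67
wrist card 843 [ 0.6798 -0.0656  0.0265] 0.1486 10.14
```

View pics/wrist_end.png

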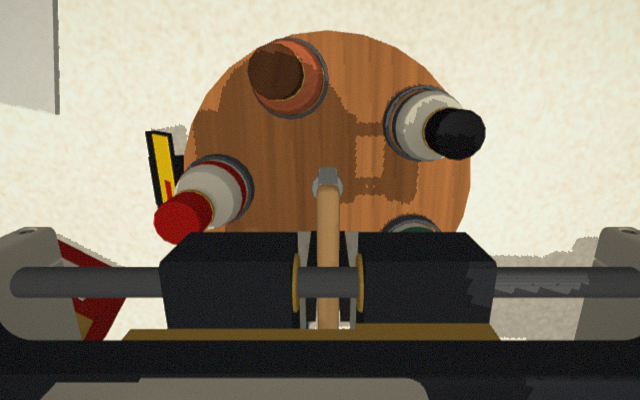

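View pics/top_end.png

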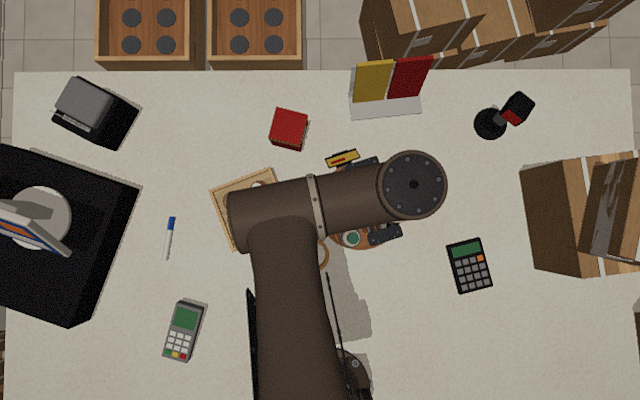

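The wrist view shows the red cap at (185,218) in front of the card at (160,170), with brown and black upright. The cap partly hides the card, so that card angle is biased. I'll cross-check with cap fits and the scene camera.

```bash
python3 - <<'E'
from h import *
from scipy.optimize import least_squares
from scipy.ndimage import label
for n in('scene','wrist'):
    p,d,W=cloud(n);W[d<.02]=np.nan;h=cv2.cvtColor(p,cv2.COLOR_RGB2HSV)
    r=np.hypot(W[...,0]-.5325,W[...,1]+.0905)
    # top faces only
    l,k=label((abs(W[...,2]-.1365)<.0045)&(r>.06)&(r<.13)); C=[]
    for i in range(1,k+1):
        q=W[l==i]
        if len(q)>40: C.append((q[:,:2].max(0)+q[:,:2].min(0))/2); print(n,len(q),q.mean(0).round(4),C[-1].round(4),(q.max(0)-q.min(0)).round(3),h[l==i].mean(0).round(0))
    if n=='scene':
        save('scene_end.png',cv2.resize(p[130:330,200:520],None,fx=2,fy=2))
        z=np.load('scene0.npz')
        for nm,(pp,dd,WW) in dict(start=(z['p'],z['d'],z['W']),end=(p,d,W)).items():
            hh=cv2.cvtColor(pp,cv2.COLOR_RGB2HSV)
            m=(hh[...,0]>20)&(hh[...,0]<34)&(hh[...,1]>130)&(hh[...,2]>100)&(np.hypot(WW[...,0]-.675,WW[...,1]+.046)<.07)&(WW[...,2]>.008)&(WW[...,2]<.045)
            q=WW[m];print('card',nm,len(q),q.mean(0).round(4),((q.max(0)+q.min(0))/2).round(4))
    C=np.array(C)
    # circle-slot fit: nearest 72deg slot
    def f(x):
        a=x[2]+np.radians(72)*np.arange(5);S=x[:2]+.095*np.c_[np.cos(a),np.sin(a)]
        return np.array([ (c-S)[np.argmin(np.hypot(*(c-S).T))] for c in C]).ravel()
    s=least_squares(f,[.532,-.09,np.radians(17)]);print(n,'axis',s.x[:2].round(4),'angle',np.degrees(s.x[2]).round(2),f(s.x).round(4))
E
```

```text
scene 45 [ 0.444  -0.0593  0.1354] [ 0.4433 -0.0594] [0.027 0.029 0.007] [65. 77. 87.]
scene 49 [ 0.5887 -0.1674  0.1358] [ 0.5877 -0.1684] [0.028 0.028 0.008] [ 12. 101.  62.]
scene 49 [0.5355 0.0044 0.1355] [0.5354 0.0047] [0.026 0.025 0.007] [113. 144. 103.]
scene 59 [ 0.6241 -0.0646  0.1354] [ 0.6232 -0.065 ] [0.029 0.027 0.007] [  3. 166. 107.]
card start 267 [ 0.6779 -0.0481  0.0249] [ 0.6754 -0.0449  0.0265]
card end 269 [ 0.6777 -0.0483  0.0251] [ 0.6752 -0.0444  0.0254]
scene axis [ 0.533  -0.0909] angle 16.61 [-0.0001 -0.0001  0.0008  0.0007  0.0001  0.0007 -0.0008 -0.0013]
wrist 2383 [ 0.585  -0.1699  0.1356] [ 0.5852 -0.1697] [0.029 0.03  0.006] [ 12. 168.  69.]
wrist 2092 [ 0.4747 -0.1682  0.1356] [ 0.4741 -0.1681] [0.03  0.03  0.006] [87. 53. 30.]
wrist 1570 [ 0.6208 -0.068   0.1355] [ 0.6204 -0.0659] [0.029 0.03  0.006] [ 15. 227. 132.]
wrist axis [ 0.5305 -0.0926] angle 17.05 [ 0.0002  0.0007  0.0007  0.0005 -0.0009 -0.0012]
```

View pics/scene_end.png

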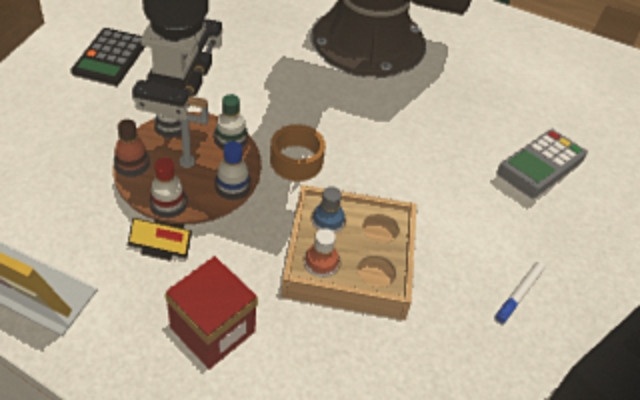

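```bash
python3 -c "
from h import *
o=get_obs();print(o['clock'],o['qvel'].round(2),o['opening'],o['force'].round(1));print(close_job())"
```

```text
23.7 [-0.05  0.07 -0.04  0.01 -0.02  0.05] 0.009398997801859514 [ -3.5 -12.1   2.1]
the job is handed in; nothing more can be done
None
```

I set the red-capped jar in the empty cup, turned the carousel until the jar stood behind the price card, and handed the job in at 23.7 s still gripping the handle. No verdict was reported. I lifted the jar by its cap and pressed it down until it touched the cup floor before letting go. The carousel needed two turns of about 90° and 81°, with a regrip in between, because one turn would have run the last joint to its limit.

| Check | Result |
|---|---|
| Carousel angle | 16.6° (scene camera) and 17.1° (wrist camera) |
| Price card direction | about 16.5–18° |
| Red jar | upright, cap top at 0.135 m, within about 1–2 mm of the cup's middle |
| Other carousel jars | upright in their cups |
| Crate jars and counter items | look unmoved in the pictures |
| Handle grip | jaws closed on the 10 mm bar at 9.4 mm, grasp point level with the bar, arm still |

- **Side load:** a side force of about 12 N stayed on the wrist at the end, because the grip was roughly 2–3 mm off the turning axis.
- **Card reading:** the wrist camera alone put the card at 10°. I discounted that because the red cap hid part of the card. The starting top view and the scene camera agreed on about 17°.

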